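# Dock the wax pot and unscrew its cap

## Robot

A 6-joint arm with a two-finger parallel gripper is mounted at the origin on the work surface. World frame = base frame: x ahead of the robot, y to its left, z up, the work surface at z = 0. Lengths are in m, angles in rad, forces in N, time in s.
With the tool pointing down it reaches from about 0.325 to 0.9 m from the base axis. Payload 6.1 kg.
Tool frame: the origin (TCP) lies midway between the tips of the shut fingers; the grasp point (between the pads) lies 19 mm behind it; x points along the fingers, y is the direction in which the jaws open and shut, and the axes are right-handed (so a half turn about x gives the same grasp; the last joint's range is limited). The gripper opens to 85 mm and grips with 20 to 120 N. Pads are 22 mm wide; open, the fingers measure 114 mm over their backs; the gripper's body (76 mm by 85 mm) begins 54 mm behind the grasp point. The pads swing forward as they close: fully open they stand 13 mm farther back than shut.
Start: joints at [1.205, 0.22, 1.526, -0, 1.395, -0.126], TCP at [0.148, 0.607, 0.231] pointing down, gripper open.
Joint ranges: [-2.98, 2.98], [-0.91, 2.08], [0.09, 2.57], [-1.24, 4.39], [0.2, 2.65], [-2.68, 2.68]. Speed limits (rad/s): [2.57, 2.57, 3.01, 3.14, 3.14, 3.14].

## Interface

Orientations are given as [roll, pitch, yaw] about the fixed x, y, z axes, in that order (R = Rz(yaw) Ry(pitch) Rx(roll)).
In Python, from plant import movep, move_l, set_joints, gripper_to, hold, inverse_kinematics, observe, get_image, get_calibration, Unreachable, job_done gives the robot as it stands. Calls block until the motion is done:
- movep(position, orientation): joint-space move of the TCP to a pose.
- move_l(position, feed=0.15, rotation=None, max_force=None): straight line of the TCP; rotation=None keeps the orientation; feed is the mean speed in m/s. With max_force (N) it stops when the force on the tool has changed by that much, and returns True; else False.
- set_joints(angles): joint-space move.
- gripper_to(opening, f_grip=None): finger opening in m; f_grip is the grip in N (None keeps the last); returns when the fingers have stopped.
- hold(seconds).
- inverse_kinematics(position, orientation): joint angles nearest the present ones, or None.
- observe(): the state.
- get_image(name): name is "scene" or "top" or "wrist"; returns (picture, depth): 480x640x3 uint8, red, green, blue; 480x640 float32, m along the optical axis (not along the pixel's ray), 0 where there is no reading.
- get_calibration(name): a dict with "intrinsics" (3x3 intrinsics, pixels), "world_from_camera" (4x4, takes a point from camera to world coordinates). Camera axes: x right, y down, z forward; pixel columns grow to the right and rows downward; lengths in m; the calibration is good to about 2 mm. A picture is of the moment at which its call begins: read the wrist's pose just before it. get_calibration takes no time and is no camera call; for the wrist camera it gives the pose at the moment of the call.
A pose or a line that the arm cannot do raises Unreachable and nothing moves.
- job_done(): hands the job in, once; it reports no verdict.
The state is a dict: "time_s": time; "q": joint angles; "joint_velocities": joint speeds; "joint_torque": joint torques, N m; "eef_pos": TCP position; "tcp_rot": TCP orientation; "ft_force": force on the tool from outside, world axes, zero at the start; "torque": the same for the moment, N m; "opening": finger opening in m.
Only numpy, scipy, OpenCV 4.12 (cv2) and the standard library are available. Lean on these libraries where they do the work, as an engineer would, in place of code of your own. Each camera call takes 0.05 s, during which the arm holds its last target.

## Task

Set the capped wax pot on the desk dock, lowering it gently (not dropping it) until both dock pins have come through the holes of its foot and the foot lies flush: this keeps the pot from spinning with its tight cap. Then unscrew the cap anticlockwise, a part turn at a time, until the thread lets go, lift it straight off and finish while still holding it level and still over the open mouth, about 2 or 3 cm above, with the pot left flush on its pins and nothing but your grip carrying the cap. Keep the pot upright all the time and leave the other things on the desk where they are.

Things in the scene. Friction and masses are not known exactly. Their poses are not given: they have to be found in the camera images.
- pot: Capped wax pot, cast aluminium, loose, 0.45 to 0.7 kg. Origin: centre of its foot's underside; z up; x along the foot. The foot is a plate 150 (x) x 70 (y) x 8 mm with two 15 mm through holes at x = -58 and +58 mm, y = 0. On it a round barrel, diameter 64 mm, from 8 to 44 mm above the underside, then a shoulder up to 53 mm. May be docked either way round. Off the dock it turns with the cap.
- pot_mouth (a point): Centre of the rim of the pot's neck, 73.5 mm above the foot's underside, hidden in the cap at first. The neck is 41 mm across with two thread ridges. A springy rubber seal in the mouth pushes the cap up; with the cap off it stands up to 81 mm above the foot's underside.
- cap: Black plastic screw cap, 16-sided, 60 mm across, 24 mm high, wall 3.5 mm, 50 g. Origin: centre of its lower rim; z up. It starts tight with its rim 57 mm and its top 81 mm above the underside of the pot's foot. Two lugs inside, just above the rim. Rim and lugs are clear of the pot once the rim is 82 mm above the foot's underside.
- cap_top (a point): Centre of the cap's top. Anticlockwise from above unscrews: about 0.5 N m (grip 25 N or more), easing as the cap rises 3 mm. The thread lets go after 1.35 to 1.6 rad from the start; aim for 2.0 rad; from 2.45 rad on the lugs meet a stop and jam. It keeps its angle while you let go for a new hold. Pulled up before it is free, it lifts the pot.
- dock: Dock: dark steel plate 180 (x) x 90 (y) x 6 mm fixed to the desk. Origin: centre of its underside, on the desk top; z up; x along its length. Two steel pins at x = -58 and +58 mm, y = 0, diameter 10 mm, rising 22 mm above the plate's top, the last 8 mm tapering to 3 mm. The origin of a docked pot is 6 mm above the dock's.
- folder: Bystander: bone folder, flat cream strip 160 x 18 x 5 mm lying along its x. Origin: under its middle.
- spool: Bystander: standing wooden thread spool, diameter 38 mm, 40 mm high. Origin: centre of its underside.
- brush: Bystander: flat brush with wooden handle, about 190 mm long, lying along its x, 20 mm high, up to 42 mm wide. Origin: under its middle.
- awl: Bystander: awl with dark wooden handle, about 150 mm long, lying along its x, 26 mm high. Origin: under its middle.
- weight: Bystander: steel book weight 60 (x) x 100 (y) x 34 mm with a brass knob up to 60 mm. Origin: centre of its underside.
- jar: Bystander: round glass jar with a black cap and paper label, diameter 62 mm, 90 mm high, no foot plate. Origin: centre of its underside.
- book: Bystander: leather-bound book 134 (x) x 192 (y) x 38 mm lying flat, 1 kg. Origin: centre of its underside.
Not all that is in view belongs to the job. What is meant by the cap is not blue or turquoise, and is the smaller of those in its own colour.

How it is judged:
By the outcome, as a careful person would: the job done as asked, in the order asked, and still so for the second after the job is handed in, while the arm keeps its last pose, push and grip.
It also fails if it takes over 58 s, if anything falls off the work surface, if the arm or the gripper's body presses on something with over 40 N, if the wrist force passes 120 N, or if a joint passes its speed limit or range.

## Working session

There is one attempt and no reset: what is moved stays moved. The work goes in short steps, each a Python script; the robot and the scene stay as the last script left them, time stands still between calls to the robot, and variables do not carry over. Pictures are saved under pics/ and viewed, and the job is handed in when it is done.

```bash
ls; mkdir -p pics
python3 - <<'E'
from plant import *
import cv2,numpy as np
s=observe();print(s)
for n in ["scene","top","wrist"]:
    c=get_calibration(n);print(n,c)
    im,d=get_image(n);cv2.imwrite(f"pics/{n}0.png",im[...,::-1]);np.save(f"pics/{n}0.npy",d)
E
```

```text
pics
{'time_s': 0.0, 'q': array([ 1.20492028e+00,  2.21254394e-01,  1.52761433e+00, -8.10683616e-07,
        1.39470366e+00, -1.26103666e-01]), 'joint_velocities': array([ 0.00016851,  0.00125594,  0.0006485 , -0.00043148, -0.00152069,
        0.00059596]), 'joint_torque': array([ 2.11932984e-04, -4.96891451e+01, -3.89404643e+01, -1.62704923e-04,
        1.09435953e-02, -2.77827110e-05]), 'eef_pos': array([0.14821232, 0.60654474, 0.23018004]), 'tcp_rot': array([-1.69649698,  1.5688166 , -1.93626921]), 'ft_force': array([ 0.55808417, -0.6103546 ,  0.03365345]), 'torque': array([ 0.06542457, -0.00405923, -0.00654392]), 'opening': 0.0852003023802079}
scene {'intrinsics': array([[487.94665979,   0.        , 322.71978477],
       [  0.        , 487.94665979, 238.76861455],
       [  0.        ,   0.        ,   1.        ]]), 'world_from_camera': array([[ 0.39387365,  0.63856172, -0.66113727,  1.17817712],
       [ 0.91900199, -0.28711222,  0.27018866, -0.28290716],
       [-0.01728846, -0.71400666, -0.69992543,  0.81498286],
       [ 0.        ,  0.        ,  0.        ,  1.        ]])}
t
[... 278 characters left out ...]

       [-9.99990363e-01, -4.35076045e-03,  5.87360886e-04,
        -1.29110614e-02],
       [-2.09878516e-04, -8.62596569e-02, -9.96272667e-01,
         1.51615598e+00],
       [ 0.00000000e+00,  0.00000000e+00,  0.00000000e+00,
         1.00000000e+00]])}
wrist {'intrinsics': array([[422.41936571,   0.        , 320.36503763],
       [  0.        , 422.41936571, 241.42568602],
       [  0.        ,   0.        ,   1.        ]]), 'world_from_camera': array([[ 0.23688545,  0.93376851,  0.2682567 ,  0.08028342],
       [ 0.97153682, -0.22732898, -0.06661639,  0.62345162],
       [-0.00122176,  0.27640171, -0.96104141,  0.37333996],
       [ 0.        ,  0.        ,  0.        ,  1.        ]])}
```

View pics/scene0.png

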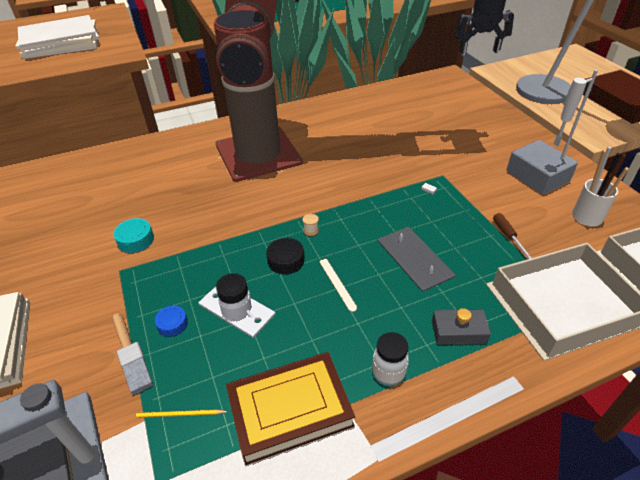

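View pics/top0.png

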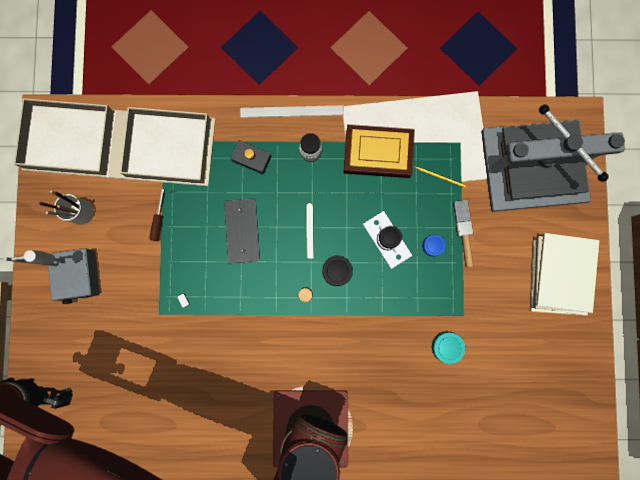

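View pics/wrist0.png

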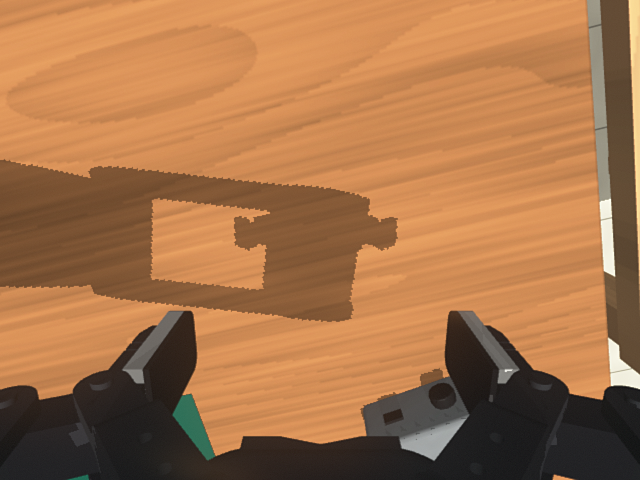

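The top view shows three black lids. One is on the pot with the white foot plate at (390,237), one is a wide loose lid at (337,271), and one is on the jar at (310,145). The cap meant is the one on the footed pot, since it is the smaller black one and it sits on the pot. I'll confirm this in an enlarged crop.

Run:
```python
import cv2,numpy as np
t=cv2.imread("pics/top0.png");s=cv2.imread("pics/scene0.png")
a=cv2.resize(t[195:285,315:415],(400,360),interpolation=cv2.INTER_NEAREST)
b=cv2.resize(t[190:280,195:295],(400,360),interpolation=cv2.INTER_NEAREST)
cv2.imwrite("pics/cropA.png",np.hstack([a,b]))
a=cv2.resize(s[235:345,180:320],(400,314),interpolation=cv2.INTER_NEAREST)
b=cv2.resize(s[205:315,350:490],(400,314),interpolation=cv2.INTER_NEAREST)
cv2.imwrite("pics/cropB.png",np.hstack([a,b]))
```

```text
(no output)
```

View pics/cropA.png

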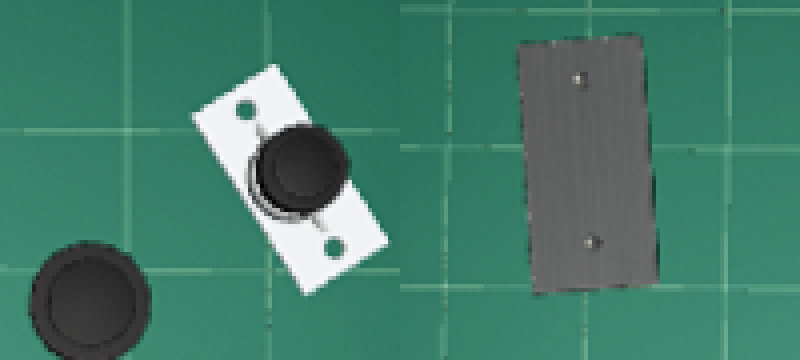

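View pics/cropB.png

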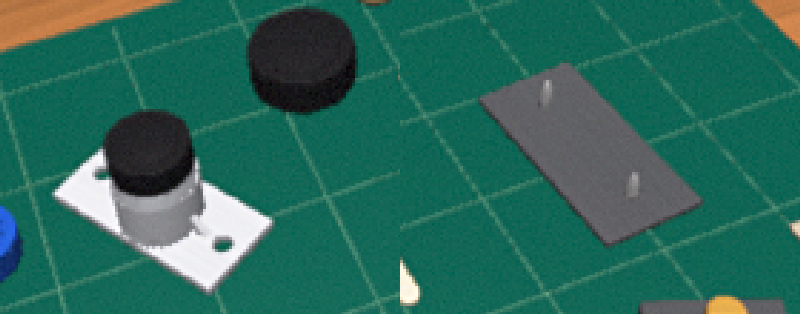

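The crops confirm it. The footed pot carries a 16-sided black cap and both foot holes are visible. The loose lid at (337,271) is wider and has no pot. The dock shows both pins. Next I'll measure.

```bash
cat > h.py <<'E'
from plant import *
import cv2,numpy as np
def cast(cal,uv,z):
    K=cal["intrinsics"];T=cal["world_from_camera"]
    uv=np.atleast_2d(uv).astype(float)
    d=np.c_[uv,np.ones(len(uv))]@np.linalg.inv(K).T@T[:3,:3].T
    o=T[:3,3]; return o+d*((z-o[2])/d[:,2])[:,None]
def mask(im,roi,lo,hi):
    h=cv2.cvtColor(im,cv2.COLOR_RGB2HSV);m=cv2.inRange(h,lo,hi)
    k=np.zeros_like(m);x0,y0,x1,y1=roi;k[y0:y1,x0:x1]=255
    m&=k
    cs,_=cv2.findContours(m,cv2.RETR_EXTERNAL,cv2.CHAIN_APPROX_NONE)
    c=max(cs,key=cv2.contourArea);o=np.zeros_like(m);cv2.drawContours(o,[c],-1,255,-1)
    return o&m|0,c[:,0,:],o
def rect(P):
    (c,(w,h),a)=cv2.minAreaRect((P[:,:2]*1000).astype(np.float32))
    if w<h: w,h,a=h,w,a+90
    return np.array(c)/1000,w,h,np.deg2rad((a+90)%180-90)
E
cat > m.py <<'E'
from h import *
t=cv2.imread("pics/top0.png")[...,::-1].copy();c=get_calibration("top")
m,p,o=mask(t,(355,200,420,275),(0,0,150),(180,60,255));hull=cv2.convexHull(p)[:,0]
print("foot",rect(cast(c,hull,.008)))
m2,p2,_=mask(t,(215,190,270,272),(0,0,40),(180,75,140));h2=cv2.convexHull(p2)[:,0]
print("dock",rect(cast(c,h2,.006)))
# foot holes: green inside the hull
hm=np.zeros(m.shape,np.uint8);cv2.fillPoly(hm,[hull],255)
hs=cv2.cvtColor(t,cv2.COLOR_RGB2HSV);g=cv2.inRange(hs,(60,80,20),(100,255,255))&cv2.erode(hm,np.ones((5,5)))
n,l,st,ce=cv2.connectedComponentsWithStats(g)
for i in range(1,n):
    if st[i,4]>6: print("hole",ce[i],st[i],cast(c,ce[i],.004))
# cap
d=np.load("pics/top0.npy");T=c["world_from_camera"];K=c["intrinsics"]
v,u=np.mgrid[:480,:640];X=np.stack([(u-K[0,2])/K[0,0]*d,(v-K[1,2])/K[1,1]*d,d],-1)@T[:3,:3].T+T[:3,3]
mk,pc,_=mask(t,(365,215,412,262),(0,0,0),(180,90,75));(cx,cy),r=cv2.minEnclosingCircle(pc);print("cap",cx,cy,r*1.43/534,cast(c,(cx,cy),.081),np.median(X[int(cy)-5:int(cy)+5,int(cx)-5:int(cx)+5,2]))
# pins from depth, scene and top
sel=(X[...,2]>.014)&(u>220)&(u<262)&(v>195)&(v<268);print("pin top px",[(int(b),int(a),X[a,b].round(4)) for a,b in zip(*np.where(sel))])
# heights in scene
s=cv2.imread("pics/scene0.png")[...,::-1].copy();c2=get_calibration("scene")
m3,p3,_=mask(s,(370,220,465,292),(0,0,40),(180,75,140))
h3=cv2.convexHull(p3)[:,0];print("dock scene",rect(cast(c2,h3,.006)))
m4,p4,_=mask(s,(190,280,280,340),(0,0,150),(180,60,255))
P=cast(c2,cv2.convexHull(p4)[:,0],.008);print("foot scene",rect(P))
E
python3 m.py
```

```text
foot (array([ 0.52437567, -0.21524448]), 152.0921630859375, 71.67051696777344, np.float64(0.5620671388590847))
dock (array([0.54777765, 0.19834453]), 179.9601287841797, 89.47441101074219, np.float64(0.08276787585348985))
hole [375.6 222.4] [374 221   4   4  15] [[ 0.57320421 -0.18386884  0.004     ]]
hole [397.86666667 256.53333333] [396 255   5   4  15] [[ 0.47584515 -0.24651342  0.004     ]]
cap 389.75 236.75 0.03101368754097585 [[ 0.5235863  -0.21317433  0.081     ]] 0.08260418745172438
pin top px [(237, 200, array([0.6343, 0.2111, 0.0142])), (245, 203, array([0.6256, 0.1881, 0.0153])), (239, 208, array([0.6103, 0.2042, 0.0202])), (240, 208, array([0.6086, 0.1998, 0.0306])), (258, 208, array([ 0.363 , -0.0129,  1.5162])), (238, 209, array([0.6068, 0.2064, 0.0242])), (239, 209, array([0.606 , 0.2028, 0.0296])), (240, 209, array([0.6065, 0.2004, 0.0262])), (241, 209, array([ 0.363 , -0.0129,  1.5162])), (238, 210, array([0.6046, 0.2069, 0.0205])), (239, 210, array([0.6043, 0.2038, 0.0224])), (240, 210, array([0.6043, 0.2009, 0.0225])), (241, 210, array([0.604 , 0.1979, 0.0241])), (2
[... 808 characters left out ...]
.1929, 0.0265])), (243, 250, array([0.4906, 0.1901, 0.026 ])), (244, 250, array([0.4911, 0.188 , 0.0209])), (235, 251, array([0.4887, 0.2143, 0.0142])), (241, 251, array([0.4881, 0.1962, 0.0225])), (242, 251, array([0.4879, 0.193 , 0.0252])), (243, 251, array([0.4886, 0.1913, 0.0174])), (221, 252, array([ 0.363 , -0.0129,  1.5162])), (235, 252, array([0.4859, 0.2142, 0.0142])), (241, 254, array([0.4803, 0.1972, 0.0141])), (233, 260, array([0.4632, 0.2193, 0.0156]))]
dock scene (array([0.55285205, 0.19717554]), 181.24024963378906, 90.81330871582031, np.float64(0.0828816843781987))
foot scene (array([ 0.55436707, -0.19259888]), 83.1633529663086, 83.02682495117188, np.float64(0.56731915884483))
```

```bash
cat >> h.py <<'E'
from scipy.spatial.transform import Rotation as Ro
def ori(phi):
    """tool down, tool z axis horizontal along angle phi"""
    x=np.array([0,0,-1.]);z=np.array([np.cos(phi),np.sin(phi),0]);y=np.cross(z,x)
    return Ro.from_matrix(np.c_[x,y,z]).as_euler('xyz')
E
python3 - <<'E'
from h import *
s=observe();R=Ro.from_euler('xyz',s["tcp_rot"]).as_matrix();print(R.round(3))
c=get_calibration("wrist");T=c["world_from_camera"]
print("cam in tool",(R.T@(T[:3,3]-s["eef_pos"])).round(4),(R.T@T[:3,:3]).round(3))
for name,p,f in [("pot",(.5245,-.2150,.23),.562),("dock",(.549,.198,.23),.083)]:
    for k in (0,np.pi):
      for ex in (0,.7,-.7,1.0,-1.0,2.,-2.):
        q=inverse_kinematics(p,ori(f+k+ex)); print(name,round(f+k,3),ex,None if q is None else np.round(q,2))
E
```

```text
[[-0.001  0.237  0.971]
 [-0.001  0.971 -0.237]
 [-1.    -0.001 -0.   ]]
cam in tool [-0.143 -0.    -0.07 ] [[-0.001 -0.277  0.961]
 [ 1.     0.     0.001]
 [-0.001  0.961  0.277]]
pot 0.562 0 [-0.53  0.08  1.68  0.    1.38 -2.66]
pot 0.562 0.7 None
pot 0.562 -0.7 [-0.53  0.08  1.68  0.    1.38 -1.96]
pot 0.562 1.0 [-0.53  0.08  1.68 -0.    1.38  2.62]
pot 0.562 -1.0 [-0.53  0.08  1.68  0.    1.38 -1.66]
pot 0.562 2.0 [-0.53  0.08  1.68  0.    1.38  1.62]
pot 0.562 -2.0 [-0.53  0.08  1.68  0.    1.38 -0.66]
pot 3.704 0 [-0.53  0.08  1.68  0.    1.38  0.48]
pot 3.704 0.7 [-0.53  0.08  1.68  0.    1.38 -0.22]
pot 3.704 -0.7 [-0.53  0.08  1.68  0.    1.38  1.18]
pot 3.704 1.0 [-0.53  0.08  1.68  0.    1.38 -0.52]
pot 3.704 -1.0 [-0.53  0.08  1.68  0.    1.38  1.48]
pot 3.704 2.0 [-0.53  0.08  1.68  0.    1.38 -1.52]
pot 3.704 -2.0 [-0.53  0.08  1.68  0.    1.38  2.48]
dock 0.083 0 [ 0.21  0.12  1.64 -0.    1.38 -1.44]
dock 0.083 0.7 [ 0.21  0.12  1.64 -0.    1.38 -2.14]
dock 0.083 -0.7 [ 0.21  0.12  1.64 -0.    1.38 -0.74]
dock 0.083 1.0 [ 0.21  0.12  1.64  0.    1.38 -2.44]
dock 0.083 -1.0 [ 0.21  0.12  1.64 -0.    1.38 -0.44]
dock 0.083 2.0 None
dock 0.083 -2.0 [0.21 0.12 1.64 0.   1.38 0.56]
dock 3.225 0 [ 0.21  0.12  1.64 -0.    1.38  1.7 ]
dock 3.225 0.7 [ 0.21  0.12  1.64 -0.    1.38  1.  ]
dock 3.225 -0.7 [ 0.21  0.12  1.64 -0.    1.38  2.4 ]
dock 3.225 1.0 [ 0.21  0.12  1.64 -0.    1.38  0.7 ]
dock 3.225 -1.0 None
dock 3.225 2.0 [ 0.21  0.12  1.64 -0.    1.38 -0.3 ]
dock 3.225 -2.0 [ 0.21  0.12  1.64 -0.    1.38 -2.58]<sys>:0: UserWarning: Gimbal lock detected. Setting third angle to zero since it is not possible to uniquely determine all angles.
```

```bash
python3 -W ignore - <<'E'
from h import *
for n,p,f in [("wd",(.549,.198,.23),.083),("wp",(.5245,-.2150,.23),.562)]:
    movep(p,ori(f+np.pi));hold(.2)
    s=observe();c=get_calibration("wrist");im,d=get_image("wrist")
    cv2.imwrite(f"pics/{n}.png",im[...,::-1]);np.savez(f"pics/{n}.npz",im=im,d=d,K=c["intrinsics"],T=c["world_from_camera"],p=s["eef_pos"],r=s["tcp_rot"])
    print(s["time_s"],s["eef_pos"],s["ft_force"])
E
```

```text
2.4083 [0.54876895 0.19866343 0.2299764 ] [-0.99814886 -0.19417265 -0.4407666 ]
4.1833 [ 0.52485404 -0.21411576  0.23001162] [ 0.03847077  0.01562638 -0.65372337]
```

View pics/wd.png

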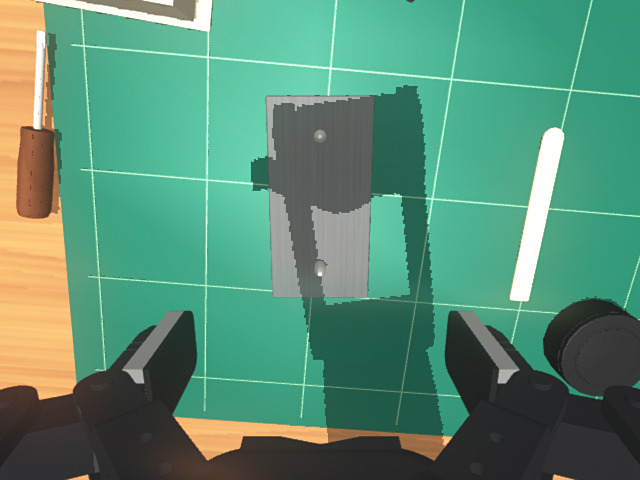

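View pics/wp.png

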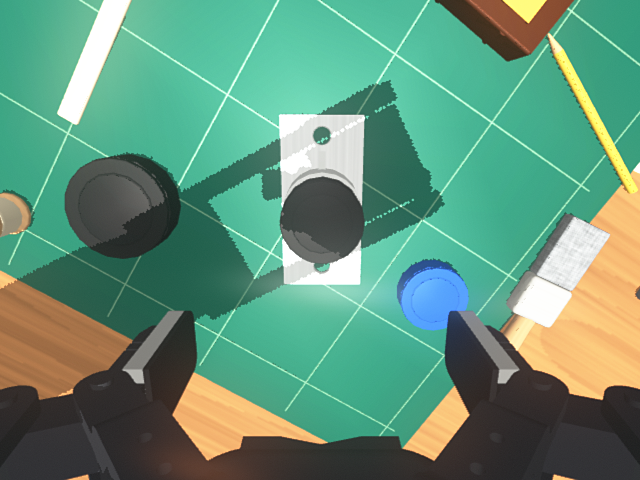

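The wrist view shows the dock rectangle (266–374, 96–297) with pin tips near (319,134) and (320,264). In the other view the foot plate spans (279–364, 114–286), with the near hole at (322,135) and the cap centre near (322,218).

```bash
cat > m2.py <<'E'
from h import *
z=np.load("pics/wd.npz");c=dict(intrinsics=z["K"],world_from_camera=z["T"])
m,p,_=mask(z["im"],(255,85,385,305),(0,0,30),(180,70,255))
m=cv2.morphologyEx(cv2.inRange(cv2.cvtColor(z["im"],cv2.COLOR_RGB2HSV),(0,0,0),(180,75,255)),cv2.MORPH_OPEN,np.ones((3,3)))
m[:85]=0;m[302:]=0;m[:,:255]=0;m[:,385:]=0
p=np.argwhere(m>0)[:,::-1];h=cv2.convexHull(p.astype(np.int32))[:,0]
print("dock",rect(cast(c,h,.006)))
d=z["d"];K=z["K"];v,u=np.mgrid[:480,:640];X=np.stack([(u-K[0,2])/K[0,0]*d,(v-K[1,2])/K[1,1]*d,d],-1)@z["T"][:3,:3].T+z["T"][:3,3]
for roi in [(305,120,335,150),(305,248,335,282)]:
    x0,y0,x1,y1=roi;S=X[y0:y1,x0:x1];k=(S[...,2]>.0235)&(S[...,2]<.04);yy,xx=np.where(k);uv=(xx.mean()+x0,yy.mean()+y0)
    print("pin",uv,k.sum(),S[k].mean(0),cast(c,uv,.027),S[k][:,2].max())
z=np.load("pics/wp.npz");c=dict(intrinsics=z["K"],world_from_camera=z["T"])
hs=cv2.cvtColor(z["im"],cv2.COLOR_RGB2HSV)
m=cv2.morphologyEx(cv2.inRange(hs,(0,0,90),(180,70,255)),cv2.MORPH_OPEN,np.ones((5,5)));m[:105]=0;m[295:]=0;m[:,:270]=0;m[:,375:]=0
p=np.argwhere(m>0)[:,::-1];h=cv2.convexHull(p.astype(np.int32))[:,0]
print("foot",rect(cast(c,h,.008)))
x0,y0,x1,y1=308,120,336,150;g=cv2.inRange(hs[y0:y1,x0:x1],(50,75,0),(110,255,200));yy,xx=np.where(g);uv=(xx.mean()+x0,yy.mean()+y0);print("hole",uv,len(xx),cast(c,uv,.006))
m=cv2.inRange(hs,(0,0,0),(180,110,90));m[:165]=0;m[268:]=0;m[:,:275]=0;m[:,370:]=0
m=cv2.morphologyEx(m,cv2.MORPH_OPEN,np.ones((7,7)));p=np.argwhere(m>0)[:,::-1].astype(np.int32)
(cx,cy),r=cv2.minEnclosingCircle(p);print("cap",cx,cy,r,cast(c,(cx,cy),.081))
E
python3 -W ignore m2.py
```

```text
dock (array([0.54830939, 0.19936647]), 178.9822235107422, 89.53202056884766, np.float64(0.08394331193486676))
pin (np.float64(319.57142857142856), np.float64(136.25396825396825)) 63 [0.6061628  0.20427845 0.02620721] [[0.60619639 0.20427885 0.027     ]] 0.029301521552149434
pin (np.float64(319.5882352941176), np.float64(271.7843137254902)) 51 [0.49164663 0.1945745  0.02610271] [[0.49197445 0.1945991  0.027     ]] 0.029993771061226637
foot (array([ 0.52492999, -0.21510287]), 150.83078002929688, 71.4228515625, np.float64(0.5644500688234604))
hole (np.float64(321.4213197969543), np.float64(134.6548223350254)) 197 [[ 0.57456487 -0.18366533  0.006     ]]
cap 322.67242431640625 219.12069702148438 42.52534866333008 [[ 0.52807172 -0.21405626  0.081     ]]
```

```bash
cat >> h.py <<'E'
def snap(n):
    s=observe();c=get_calibration("wrist");im,d=get_image("wrist")
    cv2.imwrite(f"pics/{n}.png",im[...,::-1]);np.savez(f"pics/{n}.npz",im=im,d=d,K=c["intrinsics"],T=c["world_from_camera"],p=s["eef_pos"],r=s["tcp_rot"])
    return s
def st(tag=""):
    s=observe();print(tag,round(s["time_s"],2),s["eef_pos"].round(4),"F",s["ft_force"].round(1),"M",s["torque"].round(2),"op",round(s["opening"],4),"q6",round(s["q"][5],3))
E
python3 -W ignore - <<'E'
from h import *
P=np.array([.5249,-.2151])
movep([*P,.12],ori(.5644+np.pi))
print(move_l([*P,.050],feed=.06,max_force=8));st("down")
gripper_to(.055,f_grip=60);st("grip")
hold(.2);snap("g1");st()
E
```

```text
False
down 6.07 [ 0.5253 -0.2153  0.0505] F [-0.2  0.5  0.6] M [-0.02  0.03  0.01] op 0.0852 q6 0.478
grip 6.44 [ 0.5251 -0.2152  0.0509] F [-2.6  2.   4.9] M [0.18 0.33 0.01] op 0.0591 q6 0.478
 6.69 [ 0.5251 -0.2152  0.0509] F [-2.   1.8  5.4] M [0.21 0.37 0.  ] op 0.0593 q6 0.478
```

View pics/g1.png

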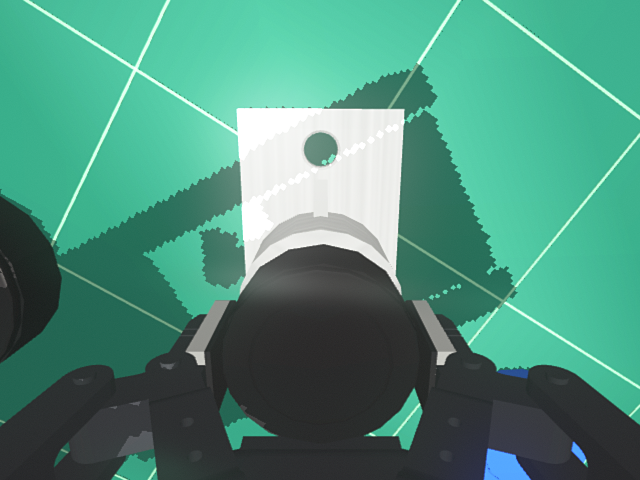

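```bash
python3 -W ignore - <<'E'
from h import *
p=observe()["eef_pos"]
print(move_l([p[0],p[1],.15],feed=.08));hold(.2);st("lift");
movep([.549,.1994,.15],ori(.0846+np.pi));hold(.1);st("over")
move_l([.549,.1994,.100],feed=.06);hold(.3);snap("o1");st("hover")
E
```

```text
False
lift 8.29 [ 0.5248 -0.215   0.1495] F [ 0.2 -0.4 -5.7] M [ 0.    0.01 -0.05] op 0.0594 q6 0.478
over 9.93 [0.5494 0.1983 0.15  ] F [-0.2  0.3 -5.9] M [-0.02 -0.05 -0.02] op 0.0591 q6 1.699
hover 11.26 [0.5491 0.1994 0.1002] F [-0.6 -0.4 -5.4] M [ 0.04 -0.01  0.02] op 0.0591 q6 1.7
```

View pics/o1.png

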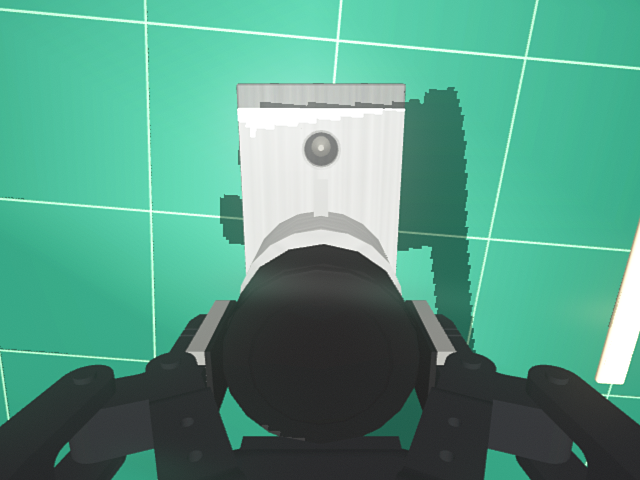

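The pin shows through the near hole at (320,148). I'll compute the remaining offset with parallax taken into account.

```bash
cat > m3.py <<'E'
from h import *
import sys
z=np.load(f"pics/{sys.argv[1]}.npz");c=dict(intrinsics=z["K"],world_from_camera=z["T"]);im=z["im"];tz=z["p"][2]-.0505
x0,y0,x1,y1=295,120,347,178;g=cv2.cvtColor(im,cv2.COLOR_RGB2GRAY)[y0:y1,x0:x1]
m=(g<165).astype(np.uint8)
n,l,s,ce=cv2.connectedComponentsWithStats(m);i=1+np.argmax(s[1:,4]);k=np.argwhere(l==i)[:,::-1].astype(np.int32)
(e,ax,an)=cv2.fitEllipse(cv2.convexHull(k));uv=np.array(e)+(x0,y0);print("hole px",uv,ax)
H=cast(c,uv,tz+.008)[0];print("hole w",H,"diam",[a*(z["T"][2,3]-tz-.008)/422 for a in ax])
# pin tip: brightest blob inside hole
mm=cv2.inRange(np.hypot(*np.meshgrid(np.arange(52)-e[0],np.arange(58)-e[1])).astype(np.float32),0,12)
v=np.where(mm>0,g,0);t=np.argwhere(v>v.max()-40)[:,::-1].mean(0)+(x0,y0);print("tip px",t,v.max());
P=cast(c,t,.028)[0];print("pin w",P,"diff pin-hole",(P-H)[:2])
# foot side edges
hs=cv2.cvtColor(im,cv2.COLOR_RGB2GRAY);hsv=cv2.cvtColor(im,cv2.COLOR_RGB2HSV)
L=[];R=[]
for r in range(125,255,5):
    w=np.where((hsv[r,200:450,1]<70)&(hsv[r,200:450,2]>100))[0]+200
    L.append((w[0],r));R.append((w[-1]+1,r))
for nm,E in(("L",L),("R",R)):
    W=cast(c,E,tz+.008);vx,vy,a,b=cv2.fitLine(W[:,:2].astype(np.float32),cv2.DIST_HUBER,0,.001,.01).ravel();print(nm,"yaw",np.arctan(vy/vx),"at",b+vy/vx*(.549-a))
E
python3 m3.py o1
python3 - <<'E'
import cv2
i=cv2.imread("pics/o1.png")[80:300,220:420];cv2.imwrite("pics/o1c.png",cv2.resize(i,(540,594),interpolation=2))
E
```

```text
hole px [320.77758217 148.70337868] (33.3509521484375, 33.52696990966797)
hole w [0.60764347 0.20422538 0.05787941] diam [np.float64(0.014664939696886837), np.float64(0.014742337482789233)]
tip px [320.53488372 146.46511628] 226
pin w [0.60677366 0.2042713  0.028     ] diff pin-hole [-8.69814198e-04  4.59168597e-05]
L yaw 0.082618 at 0.23448771
R yaw 0.08292603 at 0.16386549
```

View pics/o1c.png

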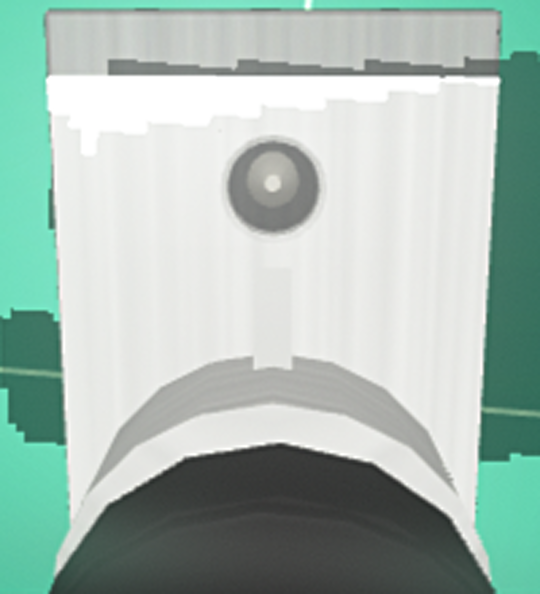

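```bash
python3 -W ignore - <<'E'
from h import *
x,y=.5484,.1994
move_l([x,y,.085],feed=.05);hold(.2);st("pre")
print(move_l([x,y,.062],feed=.02,max_force=6));st("mid")
if observe()["eef_pos"][2]<.064:
    print(move_l([x,y,.054],feed=.01,max_force=6));hold(.2);st("seat")
snap("s1")
for n in["scene","top"]:
    im,d=get_image(n);cv2.imwrite(f"pics/{n}1.png",im[...,::-1]);np.save(f"pics/{n}1.npy",d)
s=cv2.imread("pics/scene1.png")[180:320,340:500];w=cv2.imread("pics/s1.png")
cv2.imwrite("pics/s1c.png",np.hstack([cv2.resize(s,(400,350),interpolation=2),cv2.resize(w[80:430,120:520],(400,350))]))
E
```

```text
pre 11.91 [0.5487 0.1995 0.0853] F [-0.7  0.5 -5.3] M [ 0.04  0.02 -0.01] op 0.0594 q6 1.7
False
mid 13.21 [0.5486 0.1995 0.0622] F [ 0.2 -0.  -5.5] M [-0.   -0.04 -0.06] op 0.0594 q6 1.7
True
seat 13.97 [0.5484 0.1994 0.0569] F [ 1.2 -0.2  6.8] M [ 0.02 -0.01  0.05] op 0.0591 q6 1.7
```

View pics/s1c.png

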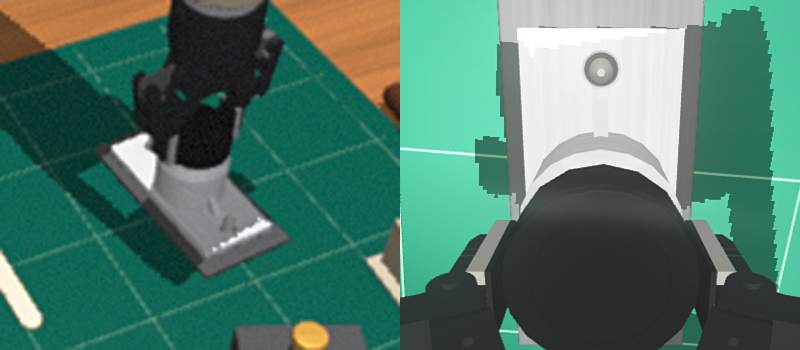

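The foot seated at TCP z 0.0569, exactly 6 mm above the 0.0509 grasp height, with the pin centred and through the hole. Now I'll unscrew in part turns and watch the force.

```bash
cat > turn.py <<'E'
from h import *
import sys
a0=float(sys.argv[1]);a1=float(sys.argv[2]);z=float(sys.argv[3])
x,y=.5484,.1994
n=int(round((a1-a0)/.1))
for a in np.linspace(a0,a1,n+1)[1:]:
    movep([x,y,z],ori(.0846+np.pi+a));s=observe()
    fz=s["ft_force"][2]
    print(round(a,2),round(s["time_s"],2),s["eef_pos"].round(4),"cmdz",round(z,4),"F",s["ft_force"].round(1),"Mz",s["torque"][2].round(2),"op",round(s["opening"],4))
    # follow the rising cap: keep push between ~0 and 6 N
    z+= .0004 if fz>8 else .0002 if fz>3 else 0 if fz>-3 else -.0002
print("z",z)
E
python3 -W ignore turn.py 0 0.5 .0567
```

```text
0.1 14.37 [0.5488 0.1994 0.0571] cmdz 0.0567 F [ 0.6 -0.4  1.9] Mz 0.21 op 0.0591
0.2 14.62 [0.5489 0.1996 0.0573] cmdz 0.0567 F [-0.3  0.2  4.1] Mz 0.3 op 0.0591
0.3 14.87 [0.5489 0.1996 0.0574] cmdz 0.0569 F [0.2 0.3 4.5] Mz 0.32 op 0.0592
0.4 15.12 [0.5489 0.1996 0.0576] cmdz 0.0571 F [0.9 1.1 4.7] Mz 0.26 op 0.0593
0.5 15.37 [0.5488 0.1996 0.0577] cmdz 0.0573 F [-0.   0.9  5.2] Mz 0.18 op 0.0592
z 0.057499999999999996
```

```bash
python3 -W ignore turn.py 0.5 1.0 .0575; python3 -W ignore -c "
from h import *
hold(.2);snap('t1');st('t1')"
```

```text
0.6 15.62 [0.5488 0.1995 0.0578] cmdz 0.0575 F [0.4 0.3 5.3] Mz 0.22 op 0.059
0.7 15.87 [0.5487 0.1994 0.058 ] cmdz 0.0577 F [-0.3 -0.   4.6] Mz 0.17 op 0.059
0.8 16.12 [0.5487 0.1994 0.0582] cmdz 0.0579 F [-0.4  1.5  5.5] Mz 0.16 op 0.0595
0.9 16.37 [0.5486 0.1994 0.0584] cmdz 0.0581 F [1.  0.8 5. ] Mz 0.11 op 0.059
1.0 16.62 [0.5486 0.1993 0.0585] cmdz 0.0583 F [-0.3 -1.3  5.6] Mz 0.12 op 0.0592
z 0.058499999999999996
t1 16.87 [0.5486 0.1993 0.0585] F [0.3 0.4 5.8] M [-0.02  0.03  0.11] op 0.0591 q6 0.708
```

View pics/t1.png

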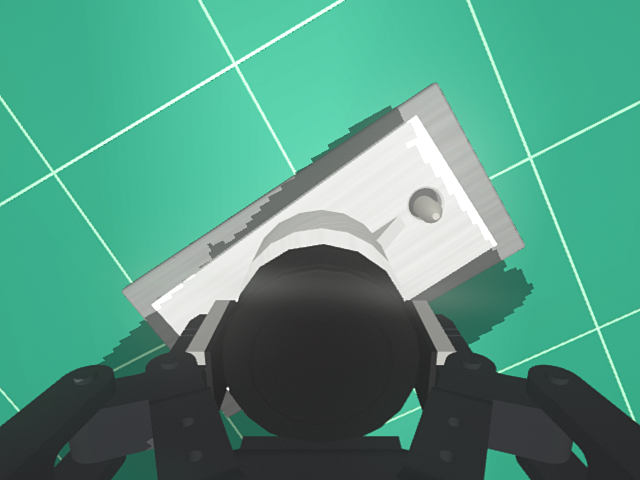

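The cap turned with the pads by about 1 rad (facets still aligned to the pads), while the foot stayed on the pin at (427,205). I'll continue.

```bash
python3 -W ignore turn.py 1.0 1.5 .0585; python3 -W ignore turn.py 1.5 2.05 .0595;  python3 -W ignore -c "
from h import *
hold(.2);snap('t2');st('t2')"
```

```text
1.1 17.12 [0.5486 0.1993 0.0587] cmdz 0.0585 F [ 0.1 -0.7  5.4] Mz 0.02 op 0.0588
1.2 17.37 [0.5485 0.1993 0.0589] cmdz 0.0587 F [1.1 0.2 4.6] Mz 0.11 op 0.0592
1.3 17.62 [0.5484 0.1993 0.0589] cmdz 0.0589 F [-0.   0.2  4.9] Mz 0.06 op 0.0593
1.4 17.87 [0.5484 0.1993 0.0591] cmdz 0.0591 F [-0.  -0.1  4.5] Mz 0.08 op 0.0588
1.5 18.12 [0.5483 0.1993 0.0592] cmdz 0.0593 F [ 0.1 -0.   4.4] Mz 0.08 op 0.0589
z 0.0595
1.61 18.37 [0.5482 0.1993 0.0593] cmdz 0.0595 F [ 0.4 -0.2  3.8] Mz 0.06 op 0.0593
1.72 18.62 [0.5482 0.1993 0.0595] cmdz 0.0597 F [-0.8 -0.3  2.4] Mz 0.02 op 0.0592
1.83 18.87 [0.5483 0.1994 0.0595] cmdz 0.0597 F [-0.3  0.5  2.3] Mz 0.04 op 0.0589
1.94 19.12 [0.5483 0.1994 0.0596] cmdz 0.0597 F [-0.3  0.6  1.6] Mz 0.09 op 0.0591
2.05 19.37 [0.5484 0.1994 0.0596] cmdz 0.0597 F [0.  0.7 2.1] Mz 0.06 op 0.0595
z 0.059699999999999996
t2 19.62 [0.5483 0.1994 0.0596] F [0.3 0.7 2.8] M [-0.05  0.02  0.01] op 0.0591 q6 -0.348
```

View pics/t2.png

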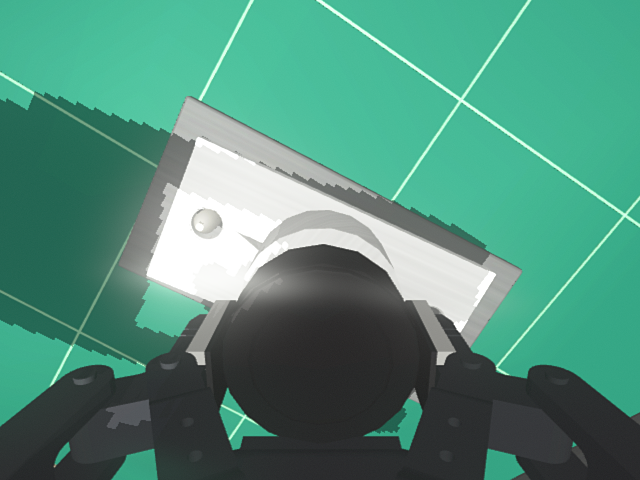

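```bash
python3 -W ignore - <<'E'
from h import *
r=ori(.0846+np.pi+2.05)
for z in (.0605,.0625,.066):
    b=move_l([.5483,.1994,z],feed=.01,max_force=5);st(f"{z} {b}")
    if b: break
E
```

```text
0.0605 False 19.87 [0.548  0.1994 0.0602] F [0.4 0.1 0. ] M [-0.   -0.05 -0.  ] op 0.0591 q6 -0.35
0.0625 False 20.22 [0.5483 0.1994 0.0625] F [0.7 0.8 0.3] M [-0.    0.    0.03] op 0.059 q6 -0.35
0.066 False 20.72 [0.5484 0.1994 0.0661] F [ 0.8 -0.2 -1. ] M [-0.01 -0.    0.  ] op 0.059 q6 -0.35
```

```bash
python3 -W ignore - <<'E'
from h import *
print(move_l([.5484,.1994,.0995],feed=.03,max_force=5));hold(.4);st("up");snap("f1")
for n in["scene","top"]:
    im,d=get_image(n);cv2.imwrite(f"pics/{n}2.png",im[...,::-1])
s=cv2.imread("pics/scene2.png");w=cv2.imread("pics/f1.png")
cv2.imwrite("pics/f1c.png",np.hstack([cv2.resize(s[180:320,340:500],(400,350),interpolation=2),cv2.resize(w[80:430,120:520],(400,350))]))
cv2.imwrite("pics/f1d.png",np.hstack([cv2.resize(s,(400,300)),cv2.resize(cv2.imread("pics/top2.png"),(400,300))]))
E
```

```text
False
up 22.38 [0.5484 0.1994 0.0994] F [ 0.4 -0.1  0.4] M [0.02 0.05 0.01] op 0.0591 q6 -0.35
```

View pics/f1c.png

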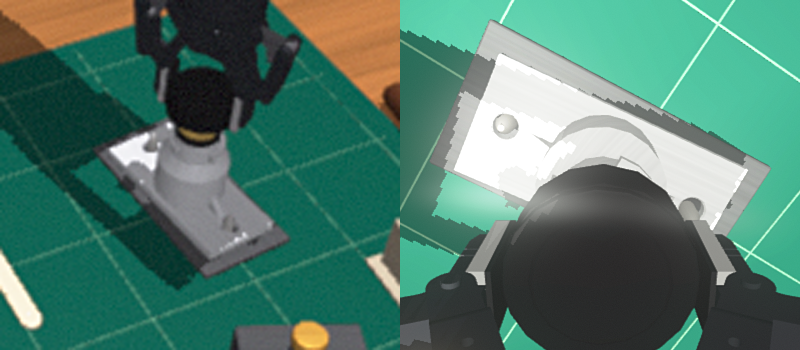

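View pics/f1d.png

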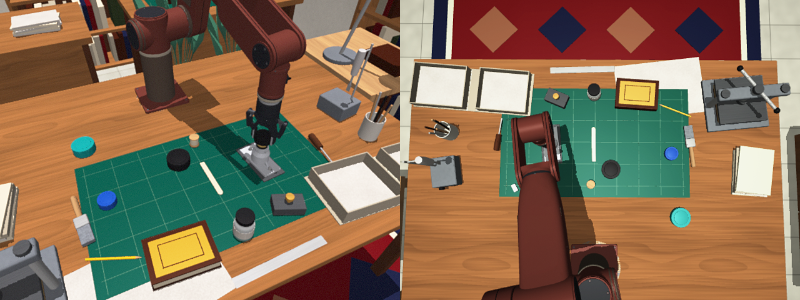

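```bash
python3 -W ignore - <<'E'
from h import *
z=np.load("pics/f1.npz");d=z["d"];K=z["K"];v,u=np.mgrid[:480,:640];X=np.stack([(u-K[0,2])/K[0,0]*d,(v-K[1,2])/K[1,1]*d,d],-1)@z["T"][:3,:3].T+z["T"][:3,3]
c,s=np.cos(.0846),np.sin(.0846);L=(X[...,:2]-[.5484,.1994])@np.array([[c,-s],[s,c]])
for a,b in[(-.074,-.067),(-.05,-.04),(.04,.05),(.067,.072)]:
    k=(L[...,0]>a)&(L[...,0]<b)&(abs(L[...,1])<.03)&(X[...,2]>.009)&(X[...,2]<.02)&(d>0);print((a,b),k.sum(),np.median(X[k][:,2]) if k.sum() else None)
k=(abs(abs(L[...,0])-.082)<.004)&(abs(L[...,1])<.038)&(X[...,2]<.012);print("plate",k.sum(),np.median(X[k][:,2]))
st();job_done()
E
```

```text
(-0.074, -0.067) 1391 0.014400314342982473
(-0.05, -0.04) 1927 0.014434514689446287
(0.04, 0.05) 800 0.014356368572278205
(0.067, 0.072) 406 0.014295701006083614
plate 2800 0.0064044427456055875
 22.53 [0.5484 0.1994 0.0995] F [-0.2 -0.1 -0.8] M [ 0.01 -0.02 -0.  ] op 0.0588 q6 -0.35
the job is handed in; nothing more can be done
```

The job is done and handed in at 22.5 s. The pot sits on the dock, and the gripper holds the cap level over the open mouth, its rim about 26 mm above it.

**What I did:** I gripped the pot by its cap at 60 N and carried it upright to the dock. I lowered it slowly with a force stop until the foot seated. Then I turned the cap anticlockwise by 2.05 rad in part turns of about 0.5 rad, letting the arm rise with the cap. I kept one hold throughout instead of letting go between turns, because the wrist had enough range. The turning moment fell from about 0.3 N m to near zero, and the cap lifted straight off.

**Last checks:**
- **Pot flush on the dock:** the foot's top read 14.3–14.4 mm at both ends and the dock plate 6.4 mm, which is the 8 mm foot thickness. Both pins show through the foot's holes.
- **Cap free:** the vertical force stayed within about 1 N after lifting, so the grip carries only the cap and not the pot (about 5.5 N).
- **Other things on the desk:** they looked unmoved in the top and scene views by eye, not measured.

**Disagreement:** the scene and top cameras differed by about 5 mm on the dock's position. I used the wrist camera for alignment, and its last correction before lowering was about 0.6 mm.

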